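# Pull the filter cassette of a jeweller's bench dust extractor

## Robot

A 6-joint arm with a two-finger parallel gripper is mounted at the origin on the work surface. World frame = base frame: x ahead of the robot, y to its left, z up, the work surface at z = 0. Lengths are in m, angles in degrees, forces in N, time in s.
With the tool pointing down it reaches from about 0.2 to 0.875 m from the base axis. Payload 3.4 kg.
Tool frame: the origin (TCP) lies midway between the tips of the shut fingers; the grasp point (between the pads) lies 19 mm behind it; z points along the fingers, y is the direction in which the jaws open and shut (so a half turn about z gives the same grasp; the last joint's range is limited). The gripper opens to 94 mm and grips with 3 to 60 N. Pads are 16 mm wide; open, the fingers measure 119 mm over their backs; the gripper's body (75 mm by 177 mm) begins 78 mm behind the grasp point.
Start: joints at [-77.75, 15.808, 86.224, -0, 77.962, -6.933], TCP at [0.189, -0.543, 0.174] pointing down, gripper open.
Joint ranges: [-165.64, 165.64], [-43.16, 119.46], [12.63, 154.43], [-67.54, 247.53], [6.08, 155.33], [-154.97, 154.97]. Speed limits (degrees/s): [147.25, 147.25, 180, 180, 180, 180].

## Interface

Orientations are given as [roll, pitch, yaw] about the fixed x, y, z axes, in that order (R = Rz(yaw) Ry(pitch) Rx(roll)).
In Python, from cell import manip gives the robot as it stands.
- The arm moves only by the tool arm_command, never from a script. Its argument "increments" is one flat list of numbers, 7 for each row, row after row: the turn, a rotation vector about the tool's x, y, z in rad, then the shift along the tool's x, y, z in m, then the finger opening in m, from 0 to 0.094. A call has 1 to 12 rows; each row is the pose to reach, as a shift and turn from the pose commanded when the call began, along the tool's axes at that moment; what a row does not reach only later rows make up. A row lasts 1/8 s, in which the tool goes at most 62.5 mm and 10.7 degrees, less where a joint would pass 70% of its speed; a pose out of reach is approached as far as the arm can. A call with a gripper value outside its range is refused whole. The fingers move at their own pace and stop on an object; the grip force is fixed at half the most. Time passes only in rows, so rows that repeat a pose let the fingers close. It gives the time, the measured TCP pose, the force and the opening at its end, in the units of the state.
- manip.sense(): the state, without advancing time (a new reading comes with each control period).
- manip.read_camera(name): name is "side" or "top" or "wrist"; returns a dict with "color" (400x640x3 uint8, blue, green, red), "mtx" (3x3 intrinsics, pixels), "R" (3x3) and "t" (3): a world point X has camera coordinates R X + t; the wrist camera has in their place "tool_from_camera" (4x4, takes a point from camera to tool coordinates, whose origin is the TCP and whose axes are the flange's). Camera axes: x right, y down, z forward; pixel columns grow to the right and rows downward; lengths in m; the calibration is good to about 2 mm. A picture is of the moment at which its call begins: read the wrist's pose just before it. There is no depth.
- manip.hand_in(): hands the job in, once; it reports no verdict.
Trained networks look in a picture, given as the dict that the camera call returned (one of the last four; its "shot" number tells which), for a name from the list of things; names that differ only in an ending like _2 or _b are one class to them, and where a whole thing is asked for, a point or a joint stands for the part that bears it (a point fixed in the world has none). Each returns a list of dicts, best first, with "score" (0 to 1); they miss things now and then, are a little off and sometimes report something else, mostly with a low value. They report only what shows in the picture. A call takes as long as a camera call.
- manip.boxes_of(picture, target): "uv" ([column, row] in pixels, amid what is visible of it).
- manip.regions_of(picture, target): "mask" (400x640 bool, what is visible of it) and "uv" ([column, row] in pixels, amid what is visible of it).
- manip.pinpoint(picture, target): "uv" ([column, row] in pixels: a listed point, or the origin of a listed thing).
The state is a dict: "time": time; "joint_positions": joint angles; "qvel": joint speeds; "joint_torque": joint torques, N m; "ee_pos": TCP position; "ee_rot": TCP orientation; "force": force on the tool from outside, world axes, zero at the start; "wrist_torque": the same for the moment, N m; "gripper_width": finger opening in m.
Only numpy, scipy, OpenCV 4.12 (cv2) and the standard library are available. Lean on these libraries where they do the work, as an engineer would, in place of code of your own. Each camera call takes 0.05 s, during which the arm holds its last target. There are 200 camera calls.

## Task

The dust extractor's filter is full of gold dust and goes to the refiner. Slide the extractor's top cover all the way open towards the motor end, then pinch the cassette's two side catches together and lift the cassette straight up out of its bay, keeping it level and leaving everything else on the bench where it is. Finish still holding it by the pinched catches, still and level above its open bay with at least 5 cm of daylight between its underside and the top of the extractor, ready for me to slip a bag over it: do not put it down or let go.

Things in the scene. Friction and masses are not known exactly. Their poses are not given: they have to be found in the camera images.
- extractor: the bench dust extractor, a grey steel case fixed to the bench, 152 mm (its x) by 312 mm (its y), top 148 mm high. Origin on the bench under it; case from -152 to +160 mm in y, suction mouth to -192 mm. Its -x side is the front with knob and switch; its +y end is the motor end, a flat deck 138 mm high; the filter bay, under the sliding cover, is at its -y end
- bay (a point): middle of the filter bay's mouth: extractor x 0, y -85 mm, 138 mm high; same axes. Bay 136 mm (x) by 116 mm (y) inside. At 98 to 103 mm height lies a steel frame plate with an opening 62 mm (x) by 106 mm (y); the cassette stands through it on the bay's floor at 55 mm. Above the plate there is free finger room on both x sides of the cassette
- cover (a joint): sliding cover, an aluminium plate 134 mm (x) by 130 mm (y), 4 mm thick, its top 144 mm above the bench. Value in m: 0 closed over the bay, 0.128 fully open against its stop, over the motor deck; it moves along the extractor's +y. Friction about 1.5 N, stays where left
- cover_rib (a point): centre of the black grip rib on the cover, moves with it; rib 70 mm along x, 10 mm thick along y, standing 22 mm above the cover's top face (144 to 166 mm above the bench; this point is 155 mm up). Closed it lies at extractor y -55 mm, fully open at +73 mm
- cassette: the filter cassette, grey plastic, about 0.24 kg, upright in the bay, axes along the extractor's; origin: middle of its underside (55 mm above the bench when seated). Foot with the pleated filter 56 mm (x) by 100 mm (y) by 38 mm high, about 2 mm loose in its guides; on it a grip neck 32 mm (x) by 70 mm (y), its top 78 mm above the underside; a spring catch stands on each x side of the neck
- catches (a point): point midway between the two catches, 64 mm above the cassette's underside, its axes. Each catch is an upright tab 26 mm wide (y), from 38 to 78 mm above the underside, outer faces 54 mm apart in x (41 mm when both are in). A nose at its foot locks under the frame plate, whose top is 48 mm above the underside: keep the fingertips above that. Pressed in, the noses clear the opening
- catch_front (a joint): the catch on the cassette's -x side. Value in m: 0 out (locked), 0.0065 pressed fully in towards the neck. Spring: 3 N at the start, about 8.5 N fully in
- catch_back (a joint): the catch on the cassette's +x side; same values and spring
- tin: a small round steel findings tin, 32 mm diameter, 18 mm high, standing on the free end of the extractor's motor-end deck, beyond where the cover stops; bystander; origin: on its underside
- file: a half-round file with wooden handle, 270 mm long, 20 mm high, lying along the extractor's front side; bystander; origin: on its underside
- caliper: a digital caliper, 210 mm long, 12 mm high, lying past the extractor's motor end; bystander; origin: on its underside
- jar: a glass jar of polishing paste, 50 mm diameter, 55 mm high, behind the extractor; bystander; origin: on its underside
- burblock: a wooden block 46 x 90 x 28 mm full of burs (50 mm high with them), behind the extractor; bystander; origin: on its underside
- ringclamp: a wooden ring clamp, 140 mm long, 22 mm high, lying behind the extractor; bystander; origin: on its underside
- hammer: a hammer, 220 mm long, lying past the extractor's suction mouth; bystander; origin: on its underside

How it is judged:
By the outcome, as a careful person would: the job done as asked, in the order asked, and still so for the second after the job is handed in, while the arm keeps its last pose, push and grip.
It also fails if it takes over 51 s, if anything falls off the work surface, if the arm or the gripper's body presses on something with over 40 N, if the wrist force passes 120 N, or if a joint passes its speed limit or range.

## Working session

There is one attempt and no reset: what is moved stays moved. The work goes in short steps, Python scripts to look and compute and a tool call to move; the robot and the scene stay as the last step left them, time stands still between calls to the robot, and variables do not carry over. Pictures are saved under pics/ and viewed, about 8 in all and at most 12, crops included, and the job is handed in when it is done.

Besides the shell and the picture viewer there is one more tool, called after ">>>" as name(argument=value, ...) on one line, values as JSON. arm_command: Moves the arm, as the interface text tells. Its arguments: {"type":"object","properties":{"increments":{"type":"array"}},"required":["increments"]}

```bash
mkdir -p pics
cat > h.py <<'E'
import numpy as np, cv2
from cell import manip
from scipy.spatial.transform import Rotation as Ro
def ray(p,uv):
    K=np.array(p["mtx"]);R=np.array(p["R"]);t=np.array(p["t"])
    d=R.T@np.linalg.solve(K,[uv[0],uv[1],1]);return -R.T@t,d/np.linalg.norm(d)
def atz(p,uv,z):
    c,d=ray(p,uv);return c+d*(z-c[2])/d[2]
def proj(p,X):
    x=np.array(p["R"])@np.array(X)+np.array(p["t"]);x=np.array(p["mtx"])@x;return x[:2]/x[2]
def wrist():
    s=manip.sense();p=manip.read_camera("wrist")
    T=np.array(p["tool_from_camera"]);Rt=Ro.from_euler('xyz',s["ee_rot"],degrees=True).as_matrix()
    Rw=Rt@T[:3,:3];c=Rt@T[:3,3]+np.array(s["ee_pos"])
    p["R"]=Rw.T;p["t"]=-Rw.T@c;return p
E
python3 - <<'E'
from h import *
s=manip.sense();print({k:np.round(v,3).tolist() for k,v in s.items()})
for n in("top","side"):
    p=manip.read_camera(n);cv2.imwrite(f"pics/{n}0.png",p["color"])
    c,_=ray(p,[320,200]);print(n,c.round(3))
    for q,z in(("extractor",0),("bay",.138),("cover_rib",.155),("tin",.138),("catches",.119),("cassette",.055)):
        for r in manip.pinpoint(p,q)[:2]: print(q,round(r["score"],2),np.round(r["uv"],1),atz(p,r["uv"],z).round(4))
E
```

```text
{'time': 0.0, 'joint_positions': [-77.751, 15.847, 86.293, -0.001, 77.961, -6.931], 'qvel': [-0.093, -0.0, -0.057, 0.12, -0.075, 0.044], 'joint_torque': [-0.0, -40.458, -23.723, 0.07, 0.035, -0.0], 'ee_pos': [0.189, -0.542, 0.173], 'ee_rot': [-179.9, -0.011, 19.181], 'force': [-0.577, -0.072, -0.069], 'wrist_torque': [-0.008, -0.025, 0.048], 'gripper_width': 0.094}
top [0.473 0.046 1.136]
extractor 0.81 [355.8 216.2] [ 0.5378 -0.0293  0.    ]
bay 0.59 [399.9 204.8] [ 0.5574 -0.1239  0.138 ]
cover_rib 0.66 [383.4 205.4] [ 0.5543 -0.0828  0.155 ]
tin 0.54 [299.6 210.4] [0.5428 0.1124 0.138 ]
side [0.434 0.658 0.573]
bay 0.77 [341.3 153. ] [ 0.5498 -0.1155  0.138 ]
bay 0.69 [322.2 209.2] [0.5466 0.1058 0.138 ]
cover_rib 0.91 [334.  151.4] [ 0.5626 -0.0884  0.155 ]
tin 0.47 [321.9 211.3] [0.5458 0.1122 0.138 ]
cassette 0.53 [290.5 185.9] [ 0.6631 -0.0716  0.055 ]
cassette 0.34 [339.  152.4] [ 0.5787 -0.265   0.055 ]
```

View pics/top0.png

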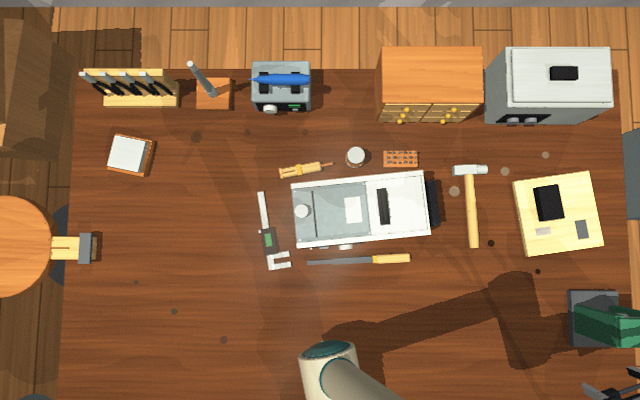

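View pics/side0.png

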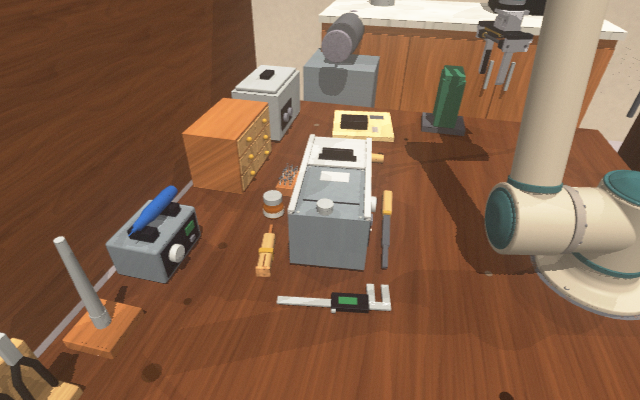

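Top view: the extractor spans about columns 291–437, its motor end (tin at 302,211) lies towards world +y, and the rib is at (384,206). It's turned by roughly 5°. I'll raise the arm and move it above the cover for a wrist view.

```bash
cat >> h.py <<'E'
def inc(pos,yaw):
    s=manip.sense();R0=Ro.from_euler('xyz',s["ee_rot"],degrees=True);R1=Ro.from_euler('xyz',[180,0,yaw],degrees=True)
    print("inc",(R0.inv()*R1).as_rotvec().round(4),R0.inv().apply(np.array(pos)-s["ee_pos"]).round(4))
E
python3 - <<'E'
from h import *
p=manip.read_camera("top")
for n in("extractor","cover"):
    r=manip.regions_of(p,n)[0];print(n,r["score"],cv2.minAreaRect(np.argwhere(r["mask"])[:,::-1].astype(np.float32)))
for a,b in(((291,185),(430,172)),):
    print(atz(p,a,.148),atz(p,b,.148))
inc([0.545,-.10,.36],95)
print(p["mtx"]); w=manip.read_camera("wrist");print(np.round(w["tool_from_camera"],3))
E
```

```text
Traceback (most recent call last):
IndexError: list index out of range
```

>>> arm_command(increments=[0,0,0,0,0,-0.06,0.094,0,0,0,0,0,-0.12,0.094,0,0,0,0,0,-0.18,0.094,0,0,0,0,0,-0.18,0.094])

```text
time: 1.3
ee_pos: [0.1895, -0.5453, 0.3598]
ee_rot: [179.4, 0.1, 19.2]
force: [0.4, 1.0, -0.5]
gripper_width: 0.0942
```

Run:
```python
from h import *
p=manip.read_camera("top")
print(atz(p,(291,185),.148),atz(p,(430,172),.148))
inc([0.545,-.10,.36],95)
w=manip.read_camera("wrist");print(np.round(w["tool_from_camera"],3),w["mtx"])
```

```text
[0.60182344 0.13262848 0.148     ] [ 0.63415845 -0.19349222  0.148     ]
inc [ 0.004   0.004  -1.3232] [ 0.482  -0.3025 -0.0054]
[[-0.    -0.961 -0.278  0.081]
 [ 1.    -0.    -0.    -0.   ]
 [ 0.    -0.278  0.961 -0.211]
 [ 0.     0.     0.     1.   ]] [[333.51026566   0.         322.22697386]
 [  0.         333.51026566 192.0660265 ]
 [  0.           0.           1.        ]]
```

>>> arm_command(increments=[0.0005,0.0005,-0.16,0.048,-0.03,0,0.094,0.001,0.001,-0.33,0.096,-0.06,0,0.094,0.0015,0.0015,-0.5,0.145,-0.09,0,0.094,0.002,0.002,-0.66,0.193,-0.12,0,0.094,0.002,0.002,-0.82,0.24,-0.15,0,0.094,0.003,0.003,-0.98,0.29,-0.18,0,0.094,0.003,0.003,-1.14,0.337,-0.21,0,0.094,0.004,0.004,-1.3,0.386,-0.242,0,0.094,0.004,0.004,-1.323,0.434,-0.272,0,0.094,0.004,0.004,-1.323,0.482,-0.302,0,0.094,0.004,0.004,-1.323,0.482,-0.302,0,0.094,0.004,0.004,-1.323,0.482,-0.302,0,0.094])

```text
time: 2.9
ee_pos: [0.5439, -0.0996, 0.3523]
ee_rot: [-179.7, -0.3, 95.0]
force: [0.3, -1.5, 0.0]
gripper_width: 0.0939
```

Run:
```python
from h import *
p=wrist();cv2.imwrite("pics/w1.png",p["color"])
print(manip.sense()["ee_pos"],manip.sense()["ee_rot"])
for q,z in(("extractor",0),("bay",.138),("cover_rib",.155),("tin",.138)):
    for r in manip.pinpoint(p,q)[:2]: print(q,round(r["score"],2),np.round(r["uv"],1),atz(p,r["uv"],z).round(4))
for q in("cover","cover_rib"):
    for r in manip.regions_of(p,q)[:2]: print(q,round(r["score"],2),r["mask"].sum(),np.round(r["uv"],1))
```

```text
[ 0.54383234 -0.10020655  0.35285502] [-179.79557387   -0.31203694   94.93290422]
extractor 0.26 [332.6 177. ] [ 0.5643 -0.1501  0.    ]
bay 0.73 [333.6 176. ] [ 0.559  -0.1168  0.138 ]
cover_rib 0.68 [335.6 150.2] [ 0.5575 -0.0804  0.155 ]
cover_rib 0.28 [330.9 107.9] [ 0.547  -0.0307  0.155 ]
cover 0.67 9971 [334.4 171.2]
cover_rib 0.62 9999 [332.4 168.8]
cover_rib 0.19 1058 [423.  111.9]
```

View pics/w1.png

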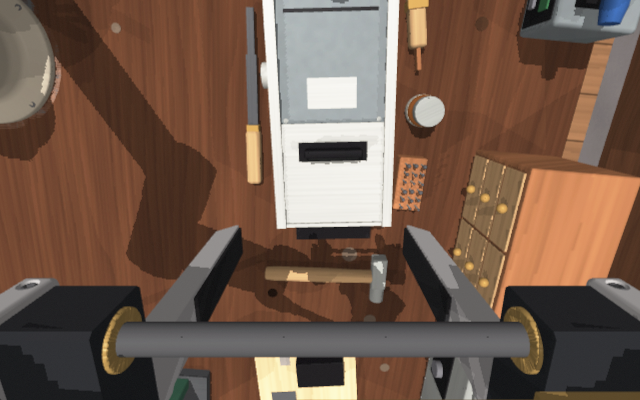

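The wrist view shows the case: its suction-end corners are near (276,228) and (392,227), and the rib's top face spans about (299–367, 142–156). I'll fit the pose from edges in this picture.

Run:
```python
from h import *
s=manip.sense();p=wrist()
im=cv2.imread("pics/w1.png");g=cv2.cvtColor(im,cv2.COLOR_BGR2GRAY).astype(int)
# rib dark blob
m=(g<60).astype(np.uint8);m[:125]=0;m[175:]=0;m[:,:285]=0;m[:,385:]=0
n,l,st,c=cv2.connectedComponentsWithStats(m);i=1+st[1:,4].argmax();print(st[i],c[i])
# case outer edges
for v in (30,60,90,130,160,190,215):
    row=g[v];br=np.where(row[255:400]>150)[0]+255
    L,R=br[0],br[-1]
    print(v,L,R,atz(p,(L,v),.148).round(4),atz(p,(R,v),.148).round(4))
for x in(282,300,330,360,385):
    col=g[195:245,x];d=np.diff(col);v=195+d.argmin()+.5;print(x,v,atz(p,(x,v),.148).round(4))
yaw=5.5
```

```text
[ 299  142   67   19 1182] [332.13282572 151.08967851]
30 264 398 [0.4646 0.0477 0.148 ] [0.6173 0.0607 0.148 ]
60 266 396 [0.4682 0.0159 0.148 ] [0.6197 0.0288 0.148 ]
90 268 395 [ 0.4719 -0.0175  0.148 ] [ 0.6233 -0.0046  0.148 ]
130 255 394 [ 0.4578 -0.0662  0.148 ] [ 0.6289 -0.0516  0.148 ]
160 255 393 [ 0.4589 -0.1037  0.148 ] [ 0.633  -0.0889  0.148 ]
190 274 399 [ 0.4847 -0.1411  0.148 ] [ 0.6464 -0.1273  0.148 ]
215 276 391 [ 0.4889 -0.1752  0.148 ] [ 0.6409 -0.1623  0.148 ]
282 228.5 [ 0.4978 -0.1938  0.148 ]
300 227.5 [ 0.5218 -0.1903  0.148 ]
330 226.5 [ 0.5618 -0.1854  0.148 ]
360 225.5 [ 0.6017 -0.1806  0.148 ]
385 226.5 [ 0.6352 -0.1791  0.148 ]
```

```bash
cat >> h.py <<'E'
YAW=6.2;a=np.radians(YAW);ex=np.array([np.cos(a),np.sin(a),0]);ey=np.array([-np.sin(a),np.cos(a),0]);O=.5435*ex-.093*ey
def E(x,y,z): return O+x*ex+y*ey+np.array([0,0,z])
def toE(X): d=np.array(X)-O; return np.array([d@ex,d@ey,X[2]])
E
python3 - <<'E'
from h import *
p=wrist()
for X in((-.035,-.06,.166),(.035,-.06,.166),(-.035,-.05,.166),(.035,-.05,.144),(-.076,-.152,.148),(.076,-.152,.148)): print(X,proj(p,E(*X)).round(1))
inc(E(0,-.082,.25),90+YAW);inc(E(0,-.082,.151),90+YAW)
E
```

```text
(-0.035, -0.06, 0.166) [304.2 161.9]
(0.035, -0.06, 0.166) [361.9 160.6]
(-0.035, -0.05, 0.166) [303.9 153.7]
(0.035, -0.05, 0.144) [360.  149.6]
(-0.076, -0.152, 0.148) [277.  227.7]
(0.076, -0.152, 0.148) [390.4 225.3]
inc [-0.0002 -0.0049 -0.0222] [-0.0169  0.0132  0.1043]
inc [-0.0002 -0.0049 -0.0222] [-0.0174  0.0133  0.2033]
```

>>> arm_command(increments=[0,-0.005,-0.022,-0.01,0.008,0.05,0.0,0,-0.005,-0.022,-0.017,0.013,0.104,0.0,0,-0.005,-0.022,-0.017,0.013,0.104,0.0,0,-0.005,-0.022,-0.017,0.013,0.104,0.0,0,-0.005,-0.022,-0.017,0.013,0.104,0.0,0,-0.005,-0.022,-0.017,0.013,0.104,0.0])

```text
time: 4.1
ee_pos: [0.5602, -0.115, 0.2522]
ee_rot: [179.8, 0.1, 96.3]
force: [-0.0, 0.6, 0.4]
gripper_width: 0.0374
```

Run:
```python
from h import *
s=manip.sense();print(s["time"],toE(s["ee_pos"]),s["ee_rot"],s["gripper_width"])
p=manip.read_camera("side");cv2.imwrite("pics/s1.png",cv2.resize(p["color"][90:250,240:440],None,fx=4,fy=3.75,interpolation=cv2.INTER_CUBIC))
inc(E(0,-.082,.151),90+YAW)
```

```text
4.1 [ 0.00105733 -0.08178605  0.25219741] [1.79831792e+02 8.02879055e-02 9.62555880e+01] 0.03743544153785332
inc [0.0021 0.0011 0.001 ] [-0.0002 -0.001   0.1007]
```

View pics/s1.png

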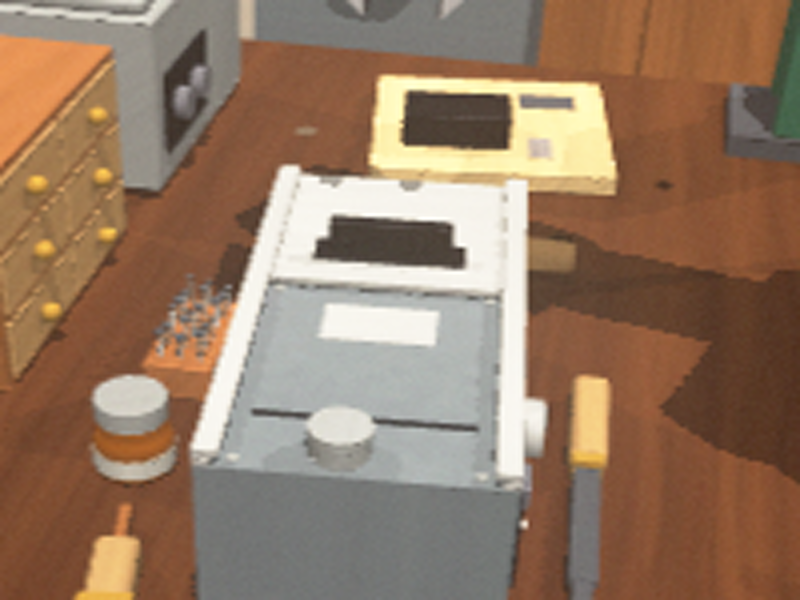

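The crop shows the rib with a wider base flange at about (315–465, 215–265), the cover closed and the tin at (340,437). The gripper isn't visible in it, so I'll check that before going down.

Run:
```python
from h import *
s=manip.sense();p=manip.read_camera("side");print(proj(p,s["ee_pos"]),proj(p,E(0,-.055,.166)),s["gripper_width"])
v=p["color"];cv2.imwrite("pics/s2.png",cv2.resize(v[0:250,180:500],None,fx=2.3,fy=2.3))
```

```text
[339.37767798 106.30847387] [336.9647778  147.41525019] 0.03350899995241773
```

View pics/s2.png

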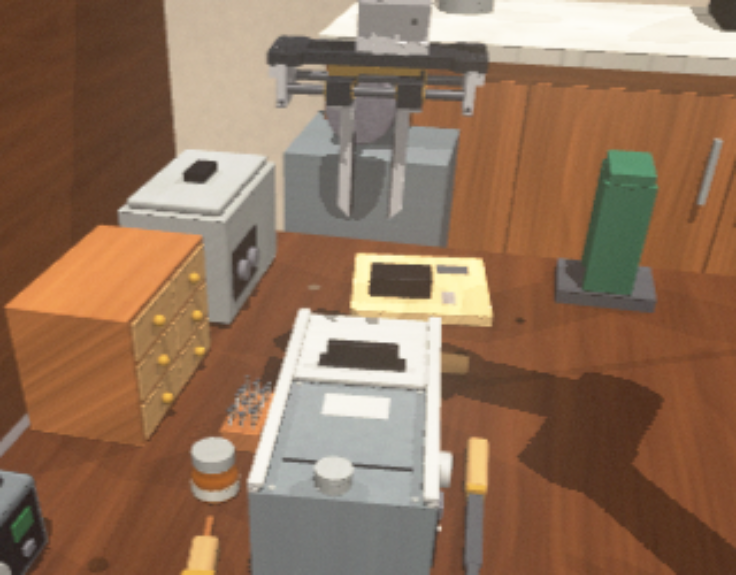

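The gripper is above the rib. However, the tips show at about row 93 where the TCP projects to row 106, so they may retract when open. I'll shut the fingers fully and compare.

>>> arm_command(increments=[0,0,0,0,0,0,0,0,0,0,0,0,0,0,0,0,0,0,0,0,0,0,0,0,0,0,0,0])

```text
time: 4.7
ee_pos: [0.5592, -0.1148, 0.25]
ee_rot: [-180.0, -0.0, 96.2]
force: [-0.5, 0.1, 0.3]
gripper_width: 0.0004
```

Run:
```python
from h import *
s=manip.sense();p=manip.read_camera("side");print(proj(p,s["ee_pos"]),s["ee_pos"],s["gripper_width"],s["time"])
v=p["color"];w=wrist();print(proj(w,s["ee_pos"]))
a=cv2.resize(v[40:140,290:390],(400,400),interpolation=cv2.INTER_CUBIC);b=cv2.resize(w["color"][120:320,222:422],(400,400))
cv2.imwrite("pics/s3.png",np.hstack([a,b]))
```

```text
[339.66455725 107.12771088] [ 0.55923985 -0.11478521  0.24998214] 0.0003589940658980373 4.7
[322.58990775 220.93979773]
```

View pics/s3.png

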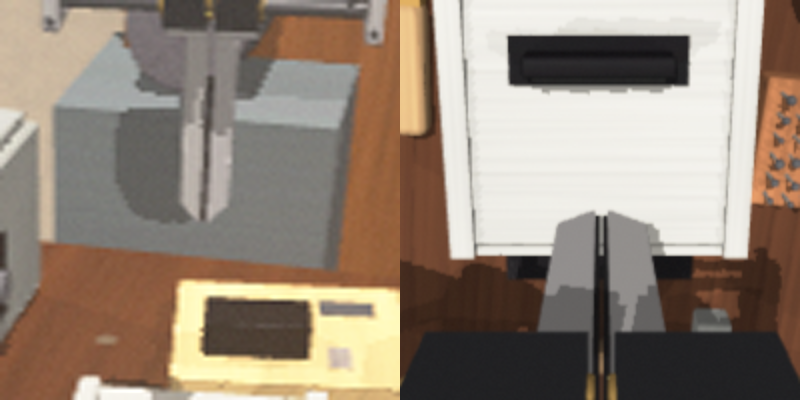

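Run:
```python
from h import *
s=manip.sense();e=np.array(s["ee_pos"]);p=manip.read_camera("side");w=wrist();t=manip.read_camera("top")
for r in(0,.01,.02,.03,.04):
  print(r,[proj(c,e+d+[0,0,r]).round(1).tolist() for c in(p,w,t) for d in (0*ey,.008*ey,-.008*ey)])
print(proj(p,e-[0,0,.25+0]),manip.boxes_of(t,"cover_rib")[:1])
```

```text
0 [[339.7, 107.1], [339.4, 108.6], [339.9, 105.7], [322.6, 220.9], [322.6, 209.7], [322.6, 231.9], [404.6, 199.4], [400.8, 199.8], [408.4, 199.0]]
0.01 [[339.9, 102.7], [339.6, 104.1], [340.2, 101.3], [322.6, 226.5], [322.6, 214.8], [322.6, 237.9], [405.5, 198.9], [401.6, 199.3], [409.3, 198.6]]
0.02 [[340.1, 98.2], [339.9, 99.6], [340.4, 96.8], [322.6, 232.6], [322.6, 220.4], [322.6, 244.5], [406.4, 198.5], [402.5, 198.9], [410.3, 198.1]]
0.03 [[340.4, 93.6], [340.1, 95.0], [340.6, 92.3], [322.6, 239.3], [322.6, 226.6], [322.6, 251.7], [407.3, 198.0], [403.4, 198.4], [411.2, 197.6]]
0.04 [[340.6, 89.0], [340.3, 90.3], [340.9, 87.7], [322.6, 246.7], [322.6, 233.4], [322.6, 259.6], [408.2, 197.5], [404.3, 197.9], [412.2, 197.1]]
[334.77853856 200.10509874] [{'uv': [382.0, 205.8], 'score': 0.69}]
```

Both cameras independently put the visible tips about 30 mm above the stated TCP. That changes the heights, so I'll settle it by contact: go down to z 0.150, which is safe either way, then lower in small steps onto the flat cover while watching the force.

>>> arm_command(increments=[0,0,0,0,0,0.05,0,0,0,0,0,0,0.09,0,0,0,0,0,0,0.1,0,0,0,0,0,0,0.1,0,0,0,0,0,0,0.1,0])

```text
time: 5.62
ee_pos: [0.5606, -0.1152, 0.1519]
ee_rot: [179.9, 0.1, 96.2]
force: [0.1, 0.7, 0.2]
gripper_width: 0.0003
```

>>> arm_command(increments=[0,0,0,0,0,0.002,0,0,0,0,0,0,0.004,0,0,0,0,0,0,0.004,0])

```text
time: 6.0
ee_pos: [0.5591, -0.1147, 0.1462]
ee_rot: [-180.0, -0.0, 96.2]
force: [0.4, -0.1, -1.0]
gripper_width: 0.0006
```

>>> arm_command(increments=[0,0,0,0,0,0.002,0,0,0,0,0,0,0.003,0,0,0,0,0,0,0.003,0])

```text
time: 6.38
ee_pos: [0.5591, -0.1147, 0.1429]
ee_rot: [-179.9, -0.0, 96.2]
force: [-0.6, 0.1, 0.3]
gripper_width: 0.0009
```

>>> arm_command(increments=[0,0,0,0,0,0.002,0,0,0,0,0,0,0.004,0,0,0,0,0,0,0.004,0])

```text
time: 6.75
ee_pos: [0.559, -0.1147, 0.1388]
ee_rot: [-179.9, -0.0, 96.2]
force: [-0.1, 0.0, -0.3]
gripper_width: 0.0002
```

Run:
```python
from h import *
s=manip.sense();print(s["ee_pos"],s["force"],s["time"]);p=manip.read_camera("side")
w=wrist();print(proj(p,E(0,-.055,.166)))
a=cv2.resize(p["color"][90:190,290:390],(400,400),interpolation=cv2.INTER_CUBIC);b=cv2.resize(w["color"][120:320,222:422],(400,400))
cv2.imwrite("pics/s4.png",np.hstack([a,b]))
```

```text
[ 0.55900052 -0.11471528  0.13881515] [-0.07259162  0.01497976 -0.25198258] 6.75
[336.9647778  147.41525019]
```

View pics/s4.png

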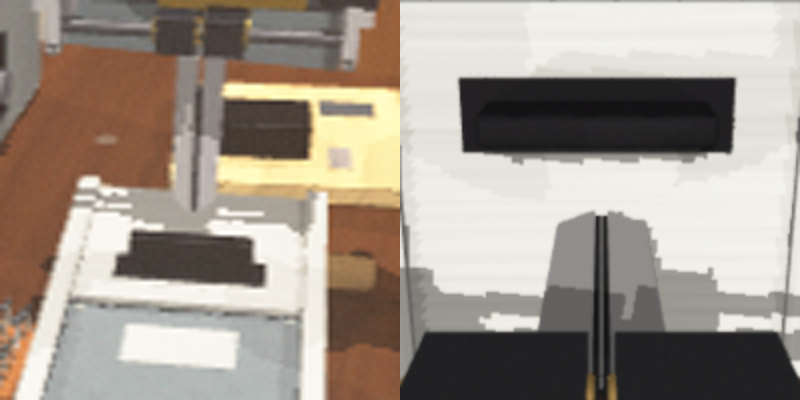

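The picture shows the tips still about 25–30 mm above the cover although ee z is 0.139. So the real fingertips end about 30 mm behind the reported TCP, and I'll use tip z = ee z + 0.030. Next I lower further, watching the force.

>>> arm_command(increments=[0,0,0,0,0,0.005,0,0,0,0,0,0,0.01,0,0,0,0,0,0,0.01,0])

```text
time: 7.22
ee_pos: [0.5587, -0.1146, 0.1284]
ee_rot: [-179.9, -0.0, 96.2]
force: [-0.0, 0.3, 0.1]
gripper_width: 0.0005
```

>>> arm_command(increments=[0,0,0,0,0,0.003,0,0,0,0,0,0,0.006,0,0,0,0,0,0,0.006,0])

```text
time: 7.6
ee_pos: [0.559, -0.1147, 0.1228]
ee_rot: [-179.9, -0.0, 96.2]
force: [0.3, -0.2, 0.5]
gripper_width: 0.0006
```

>>> arm_command(increments=[0,0,0,0,0,0.002,0,0,0,0,0,0,0.004,0,0,0,0,0,0,0.004,0])

```text
time: 7.98
ee_pos: [0.559, -0.1147, 0.1188]
ee_rot: [-179.9, -0.0, 96.2]
force: [0.5, -0.3, 0.1]
gripper_width: 0.0005
```

Run:
```python
from h import *
s=manip.sense();print(s["ee_pos"],s["force"],s["time"]);w=wrist();cv2.imwrite("pics/w5.png",w["color"])
g=cv2.cvtColor(w["color"],cv2.COLOR_BGR2GRAY);print(g[150:260:3,305])
```

```text
[ 0.55900529 -0.11471577  0.11884356] [ 0.4829002  -0.30536302  0.09384617] 7.975
[223 213 214 210 210  90  30  30  31  28  20  18  21  31  34  33  34  31
  26  82 134 226 224 228 230 228 223 142 142 141 141 142 141 142 141 141
 141]
```

>>> arm_command(increments=[0,0,0,0,0,0.002,0,0,0,0,0,0,0.002,0])

```text
time: 8.28
ee_pos: [0.5591, -0.1147, 0.1169]
ee_rot: [-179.9, -0.0, 96.2]
force: [0.1, 1.3, -0.1]
gripper_width: 0.0004
```

>>> arm_command(increments=[0,0,0,0,0,0.001,0,0,0,0,0,0,0.001,0])

```text
time: 8.52
ee_pos: [0.5591, -0.1147, 0.116]
ee_rot: [-180.0, -0.0, 96.2]
force: [0.1, 0.7, -0.1]
gripper_width: 0.0006
```

>>> arm_command(increments=[0,0,0,0,0,0.001,0,0,0,0,0,0,0.001,0])

```text
time: 8.78
ee_pos: [0.5591, -0.1147, 0.115]
ee_rot: [-180.0, -0.0, 96.2]
force: [-0.7, -0.5, -0.3]
gripper_width: 0.0007
```

>>> arm_command(increments=[0,0,0,0,0,0.001,0,0,0,0,0,0,0.001,0])

```text
time: 9.02
ee_pos: [0.5591, -0.1148, 0.1139]
ee_rot: [-180.0, -0.0, 96.2]
force: [-0.4, 0.3, -0.6]
gripper_width: 0.0005
```

>>> arm_command(increments=[0,0,0,0,0,0.001,0,0,0,0,0,0,0.001,0])

```text
time: 9.28
ee_pos: [0.5592, -0.1148, 0.113]
ee_rot: [-180.0, -0.0, 96.2]
force: [0.3, -0.2, -0.2]
gripper_width: 0.0004
```

>>> arm_command(increments=[0,0,0,0,0,0.001,0,0,0,0,0,0,0.001,0])

```text
time: 9.52
ee_pos: [0.5592, -0.1148, 0.1129]
ee_rot: [-180.0, 0.0, 96.2]
force: [-1.1, 1.0, 5.1]
gripper_width: 0.0007
```

>>> arm_command(increments=[0,0,0,0,0,0.001,0,0,0,0,0,0,0.001,0])

```text
time: 9.78
ee_pos: [0.5593, -0.1148, 0.1129]
ee_rot: [180.0, 0.0, 96.2]
force: [-2.5, 0.9, 9.4]
gripper_width: 0.0006
```

Contact was felt at ee z 0.113 against the cover's known 0.144, so the tip offset is 31 mm. I'll raise a little and push the rib along extractor +y, which is tool +x.

>>> arm_command(increments=[0,0,0,0,0,-0.01,0,0,0,0,0.008,0,-0.01,0,0,0,0,0.016,0,-0.01,0,0,0,0,0.028,0,-0.01,0,0,0,0,0.04,0,-0.01,0,0,0,0,0.052,0,-0.01,0,0,0,0,0.064,0,-0.01,0,0,0,0,0.076,0,-0.01,0,0,0,0,0.088,0,-0.01,0,0,0,0,0.1,0,-0.01,0,0,0,0,0.11,0,-0.01,0,0,0,0,0.12,0,-0.01,0])

```text
time: 11.28
ee_pos: [0.5459, 0.0052, 0.1211]
ee_rot: [-179.9, -0.0, 96.3]
force: [-1.2, -2.7, -0.3]
gripper_width: 0.0003
```

Run:
```python
from h import *
s=manip.sense();print(toE(s["ee_pos"]),s["force"],s["ee_rot"],s["time"])
```

```text
[-0.00027521  0.03918211  0.12106962] [-1.16199516 -2.70384393 -0.28156101] [-1.79946464e+02 -4.50252237e-03  9.62511523e+01] 11.275
```

>>> arm_command(increments=[0,0,0,0.006,0,0,0,0,0,0,0.012,0,0,0,0,0,0,0.015,0,0,0])

```text
time: 11.65
ee_pos: [0.5443, 0.0197, 0.1211]
ee_rot: [-179.9, -0.0, 96.3]
force: [-1.1, -2.5, -0.5]
gripper_width: 0.0004
```

>>> arm_command(increments=[0,0,0,0.002,0,0,0,0,0,0,0.004,0,0,0])

```text
time: 11.9
ee_pos: [0.544, 0.0234, 0.1211]
ee_rot: [-180.0, -0.0, 96.2]
force: [-0.7, -2.0, -0.5]
gripper_width: 0.0004
```

>>> arm_command(increments=[0,0,0,0.001,0,0,0,0,0,0,0.002,0,0,0])

```text
time: 12.15
ee_pos: [0.5438, 0.0252, 0.1211]
ee_rot: [-180.0, 0.0, 96.2]
force: [-1.2, -3.3, -0.8]
gripper_width: 0.0003
```

>>> arm_command(increments=[0,0,0,0.001,0,0,0,0,0,0,0.002,0,0,0])

```text
time: 12.4
ee_pos: [0.5438, 0.0251, 0.1211]
ee_rot: [-180.0, 0.2, 96.3]
force: [-1.0, -7.4, -0.3]
gripper_width: 0.0003
```

The stop was felt at extractor y +0.0595 for the finger, against +0.060 predicted. I back off, raise, open and look at the bay.

>>> arm_command(increments=[0,0,0,-0.015,0,0,0.094,0,0,0,-0.02,0,-0.05,0.094,0,0,0,-0.06,0,-0.1,0.094,0,0,0,-0.1,0,-0.13,0.094,0,0,0,-0.145,0,-0.13,0.094,0,0,0,-0.147,0,-0.13,0.094,0,0,0,-0.147,0,-0.13,0.094])

```text
time: 13.28
ee_pos: [0.5597, -0.1182, 0.2507]
ee_rot: [-180.0, -0.1, 96.2]
force: [-0.0, 0.8, -0.2]
gripper_width: 0.0673
```

Run:
```python
from h import *
s=manip.sense();print(toE(s["ee_pos"]),s["ee_rot"],s["time"],s["gripper_width"]);w=wrist();cv2.imwrite("pics/w6.png",w["color"])
for q,z in(("cover_rib",.155),("bay",.138),("catches",.119)):
    for r in manip.pinpoint(w,q)[:2]: print(q,round(r["score"],2),np.round(r["uv"],1),toE(atz(w,r["uv"],z)).round(4))
for X in((0,.073,.166),(-.0205,-.085,.133),(-.027,-.085,.133),(.027,-.085,.133),(-.016,-.05,.133),(.016,-.12,.133),(-.027,-.072,.133),(.027,-.098,.133)): print(X,proj(w,E(*X)).round(1))
```

```text
[ 1.19603281e-04 -8.49601083e-02  2.50710653e-01] [-1.79971380e+02 -1.24858506e-01  9.62041667e+01] 13.275 0.0672528598481479
catches 0.78 [321.7 176.6] [-0.0008 -0.0855  0.119 ]
(0, 0.073, 0.166) [322.4  -5.6]
(-0.0205, -0.085, 0.133) [302.2 179.3]
(-0.027, -0.085, 0.133) [295.8 179.3]
(0.027, -0.085, 0.133) [349.1 179.3]
(-0.016, -0.05, 0.133) [306.2 144.8]
(0.016, -0.12, 0.133) [337.8 212. ]
(-0.027, -0.072, 0.133) [295.5 166.7]
(0.027, -0.098, 0.133) [348.8 191.7]
```

View pics/w6.png

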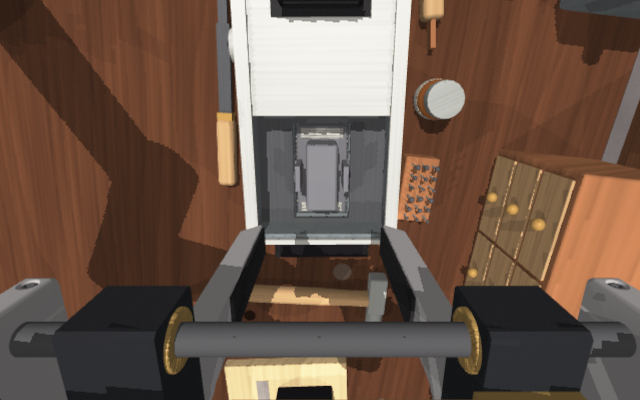

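The bay is open. The catches are at about (297,180) and (346,180), their middle at (321.5,177), which is extractor (-0.8, -85.5) mm as predicted. I set the opening to 80 mm and descend in two stages.

>>> arm_command(increments=[0,0,0,0,-0.001,0.0,0.08,0,0,0,0,-0.001,0.04,0.08,0,0,0,0,-0.001,0.08,0.08,0,0,0,0,-0.001,0.12,0.08,0,0,0,0,-0.001,0.13,0.08,0,0,0,0,-0.001,0.13,0.08])

```text
time: 14.22
ee_pos: [0.5588, -0.1186, 0.1213]
ee_rot: [-180.0, -0.0, 96.3]
force: [0.5, 0.9, 0.9]
gripper_width: 0.0801
```

>>> arm_command(increments=[0,0,0,0,0,0.01,0.08,0,0,0,0,0,0.02,0.08,0,0,0,0,0,0.03,0.08,0,0,0,0,0,0.03,0.08])

```text
time: 14.72
ee_pos: [0.5578, -0.1186, 0.0901]
ee_rot: [-179.9, -0.1, 96.2]
force: [-0.2, -0.3, -0.7]
gripper_width: 0.0804
```

>>> arm_command(increments=[0,0,0,0,0,0.005,0.08,0,0,0,0,0,0.01,0.08,0,0,0,0,0,0.0135,0.08,0,0,0,0,0,0.0135,0.08])

```text
time: 15.22
ee_pos: [0.5584, -0.1188, 0.0772]
ee_rot: [-179.9, -0.0, 96.2]
force: [0.3, 0.5, -0.1]
gripper_width: 0.0805
```

Run:
```python
from h import *
s=manip.sense();print(toE(s["ee_pos"]),s["ee_rot"],s["time"],s["gripper_width"],s["force"]);w=wrist();cv2.imwrite("pics/w7.png",w["color"][60:360,150:490])
for r in manip.pinpoint(w,"catches")[:1]: print(r["score"],np.round(r["uv"],1),toE(atz(w,r["uv"],.119)).round(4))
```

```text
[-0.00123771 -0.08536683  0.07723274] [-1.79932634e+02 -2.36306188e-02  9.62456934e+01] 15.225 0.08047167951573934 [ 0.34058082  0.45597521 -0.09147718]
0.59 [324.8 245.7] [-0.     -0.0839  0.119 ]
```

View pics/w7.png

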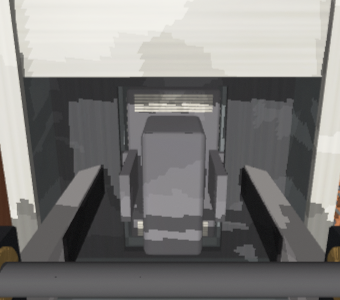

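The tips straddle both catches, level with the tabs and clear of the walls. Closing now.

>>> arm_command(increments=[0,0,0,0,0,0,0.05,0,0,0,0,0,0,0.05,0,0,0,0,0,0,0.0,0,0,0,0,0,0,0.0,0,0,0,0,0,0,0.0,0,0,0,0,0,0,0.0,0,0,0,0,0,0,0.0,0,0,0,0,0,0,0.0])

```text
time: 16.32
ee_pos: [0.5587, -0.1189, 0.078]
ee_rot: [-180.0, 0.0, 96.2]
force: [-1.4, 0.7, 5.5]
gripper_width: 0.0389
```

Run:
```python
from h import *
s=manip.sense();print(toE(s["ee_pos"]),s["ee_rot"],s["time"],s["gripper_width"],s["force"],s["wrist_torque"])
```

```text
[-0.000882   -0.08556432  0.07797504] [-1.79990238e+02  6.82130517e-03  9.62474332e+01] 16.325 0.038859734290005665 [-1.40305019  0.72004311  5.52904115] [ 0.03116634  0.12673259 -0.04073508]
```

Opening is 38.9 mm against about 41 expected, so both catches are in. I lift slowly first and watch the force.

>>> arm_command(increments=[0,0,0,0,0,-0.002,0,0,0,0,0,0,-0.004,0,0,0,0,0,0,-0.007,0,0,0,0,0,0,-0.01,0])

```text
time: 16.82
ee_pos: [0.5585, -0.1188, 0.0874]
ee_rot: [-179.9, -0.0, 96.2]
force: [0.4, 0.8, -3.0]
gripper_width: 0.0394
```

Run:
```python
from h import *
s=manip.sense();print(toE(s["ee_pos"]),s["ee_rot"],s["time"],s["gripper_width"],s["force"],s["wrist_torque"])
p=manip.read_camera("side");w=wrist();print([ (r["score"],np.round(r["uv"],1)) for r in manip.pinpoint(w,"catches")[:1]])
a=cv2.resize(p["color"][100:190,295:385],(400,400),interpolation=cv2.INTER_CUBIC);b=cv2.resize(w["color"][120:320,222:422],(400,400))
cv2.imwrite("pics/s8.png",np.hstack([a,b]))
```

```text
[-0.00113373 -0.08542047  0.08743961] [-1.79939911e+02 -2.00268125e-02  9.62464213e+01] 16.825 0.0394298454200517 [ 0.35623632  0.78521531 -2.99180419] [-0.05158911 -0.05752469  0.02890028]
[(0.91, array([323.2, 243.9]))]
```

View pics/s8.png

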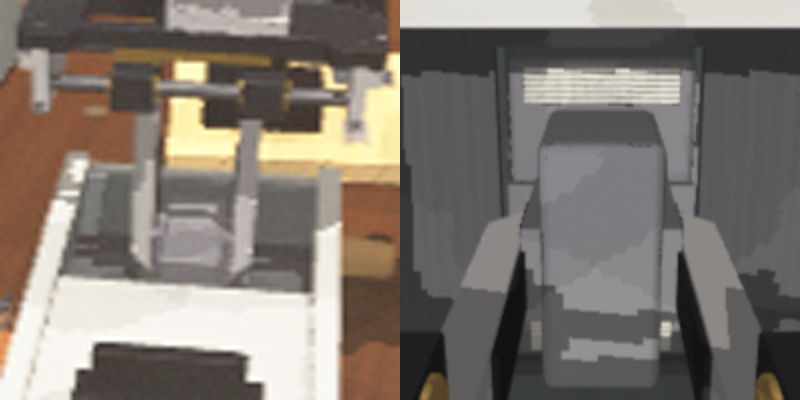

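The cassette is rising straight with the fingers, with about 3 N on the wrist, close to its 2.4 N weight. Lifting on.

>>> arm_command(increments=[0,0,0,0,0,-0.01,0,0,0,0,0,0,-0.022,0,0,0,0,0,0,-0.036,0,0,0,0,0,0,-0.052,0,0,0,0,0,0,-0.07,0,0,0,0,0,0,-0.09,0,0,0,0,0,0,-0.11,0,0,0,0,0,0,-0.13,0,0,0,0,0,0,-0.15,0,0,0,0,0,0,-0.165,0,0,0,0,0,0,-0.174,0,0,0,0,0,0,-0.174,0])

```text
time: 18.48
ee_pos: [0.5589, -0.1189, 0.2622]
ee_rot: [180.0, 0.0, 96.2]
force: [-0.5, -0.7, -3.8]
gripper_width: 0.039
```

>>> arm_command(increments=[0,0,0,0,0,0,0,0,0,0,0,0,0,0,0,0,0,0,0,0,0,0,0,0,0,0,0,0])

```text
time: 18.98
ee_pos: [0.5586, -0.1188, 0.2613]
ee_rot: [-179.9, -0.0, 96.2]
force: [-0.1, 0.1, -2.8]
gripper_width: 0.0385
```

Run:
```python
from h import *
s=manip.sense();e=np.array(s["ee_pos"]);print(toE(e),s["ee_rot"],s["time"],s["gripper_width"],s["force"],s["wrist_torque"],s["qvel"])
p=manip.read_camera("side");w=wrist()
z=.055+e[2]-.078
for X in((-.028,-.035,z),(.028,-.035,z),(-.028,-.135,z),(.028,-.135,z),(0,-.05,z+.078)): print(X,proj(p,E(*X)).round(1),proj(w,E(*X)).round(1))
for q in("cassette","catches"): print(q,[(round(r["score"],2),np.round(r["uv"],1)) for c in (p,w) for r in manip.pinpoint(c,q)[:1]],proj(p,E(0,-.085,z+(.064 if q=="catches" else 0))))
a=cv2.resize(p["color"][60:200,270:410],(400,400),interpolation=cv2.INTER_CUBIC);b=cv2.resize(w["color"][0:400,120:520],(400,400))
cv2.imwrite("pics/s9.png",np.hstack([a,b]))
```

```text
[-0.00098524 -0.08546691  0.26130344] [-1.79939633e+02 -1.94794992e-02  9.62454486e+01] 18.975 0.03853477095764219 [-0.09208771  0.11029646 -2.76527206] [-0.07576818 -0.07473834 -0.00334211] [-0.01916948 -0.11700998 -0.09594219 -0.09412238  0.0921     -0.06303342]
(-0.028, -0.035, np.float64(0.23830343673127363)) [351.2 122. ] [284.  141.3]
(0.028, -0.035, np.float64(0.23830343673127363)) [324.5 120.3] [364.1 141.3]
(-0.028, -0.135, np.float64(0.23830343673127363)) [353.3 103.6] [288.  269.6]
(0.028, -0.135, np.float64(0.23830343673127363)) [329.  102.2] [359.6 269.7]
(0, -0.05, np.float64(0.31630343673127365)) [340.2  81.6] [324.6 193.2]
cassette [(0.97, array([341.3, 109.8])), (0.61, array([324.3, 205.5]))] [339.54638466 111.585489  ]
catches [(0.98, array([340.8,  83.8])), (0.88, array([321.2, 246. ]))] [341.07268391  82.62880034]
```

View pics/s9.png

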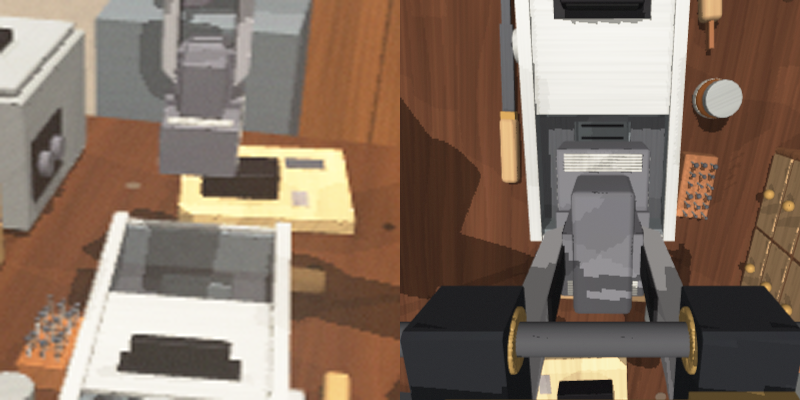

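The cassette hangs level above the open bay. Its lower front edge is at side-image row 120, where 120–122 was predicted for an underside at 0.238 m, and the cover is still open. I'll check the tin and the rib once more, then hand in.

Run:
```python
from h import *
p=manip.read_camera("top");q=manip.read_camera("side")
for n,z in(("tin",.138),("cover_rib",.155)):
    print(n,[(round(r["score"],2),np.round(r["uv"],1),toE(atz(c,r["uv"],z)).round(3)) for c in(p,q) for r in manip.pinpoint(c,n)[:1]])
s=manip.sense();print(s["ee_pos"],s["gripper_width"],s["time"]);print(manip.hand_in())
```

```text
tin [(0.44, array([300.2, 208.6]), array([0.012, 0.144, 0.138])), (0.54, array([324.3, 209. ]), array([0.007, 0.138, 0.138]))]
cover_rib [(0.8, array([328.7, 209.7]), array([0.002, 0.078, 0.155])), (0.58, array([332.5, 183. ]), array([-0.002,  0.073,  0.155]))]
[ 0.55872181 -0.11886814  0.2615798 ] 0.03860938223241634 19.575
the job is handed in; nothing more can be done
None
```

The cassette is out and the job is handed in at 19.6 s. The arm is holding the cassette by its pinched catches, still and level above the open bay.

- **Cover:** I pushed it by the rib until it hit its stop. The final camera readings put the rib at extractor y +73 to +78 mm; fully open is +73 mm.
- **Cassette:** The jaws read about 39 mm, slightly under the 41 mm given for both catches in. The wrist carries about 2.8 N, against roughly 2.4 N for the cassette's weight.
- **Clearance:** The underside is at about 0.238 m, about 9 cm above the top of the extractor. The side camera agrees to within about 2 pixels.
- **Fingertips:** They end about 31 mm behind the reported TCP. Both cameras showed this, and I confirmed it with a light touch on the closed cover of about 9 N. I corrected all heights for it.
- **Tin:** It reads within about 2–3 pixels of its first position in both cameras, but the detection scores were low (0.44–0.54). Nothing touched it as far as I could tell.
- **Other bystanders:** I did not re-measure these. The last wrist picture shows nothing amiss with those in view: the file, jar and bur block.

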